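# Set a dip circle to its azimuth and raise its ring

### The job

Get the dip circle ready for a reading without grasping or lifting anything. First push the upright post on the turntable's arm round with a fingertip until the arm's tip stands directly over the pointed nib of the lower index arm. Then push the leaning clear ring by its raised edge until it stands upright at its stop. Push gently, leave the arm on the index, and leave the index arm and the small things on the bench where they are.

Things in the scene. Friction and masses are not known exactly. Their poses are not given: they have to be found in the camera images.
- stand: heavy round grey foot, 220 mm across and 20 mm high, fixed to the bench. Origin: centre of its underside, on the vertical axis of turntable and index arm; z up. At zero of both arms they point along its -x (roughly towards the robot).
- turntable (a joint): angle of the turntable in rad: 0 when its arm points along the stand's -x, growing clockwise seen from above (arm moves towards the stand's +y). Range -1.3 to 1.5; it stays where it is left, drag about 0.15 N m. The turntable is an aluminium disc 184 mm across, top at z = 34 mm, with one flat arm 16 mm wide (z 26 to 34 mm).
- index (a joint): angle of the index arm in rad, same zero and sense as the turntable: a thin steel arm 10 mm wide close to the bench (top at z = 13 mm), held by stiff friction. It marks the wanted direction and must not be moved.
- post (a point): upright steel post on the turntable's arm, 150 mm from the axis: 14 mm diameter above a 20 mm collar, from z = 34 to 110 mm. The point is on its centre line at z = 80 mm.
- pointer_tip (a point): the outer tip of the turntable's arm, 177 mm from the axis, at z = 30 mm; the tip is 8 mm wide.
- index_tip (a point): the point of the upright conical nib at the end of the index arm, 177 mm from the axis, at z = 26 mm, just under the path of the arm's tip.
- ring_centre (a point): centre of the clear ring of the dip circle, on the turntable's axis at z = 128 mm; the horizontal hinge of the ring passes through it at right angles to the turntable's arm. The point's x axis points from the arm's tip inwards along the arm, z up.
- ring_edge (a point): the raised outer edge of the clear ring, on the side of the turntable's arm, 69 mm from the ring's centre; the ring is 138 mm across and 3 mm thick. It swings up and inwards in an arc about the ring's centre as the ring is pushed away from the arm; a finger that lets the edge drag far up along its side can stick, so follow the arc upwards.
- dip_fork (a joint): lean of the clear ring in rad: 0 flat, growing as the edge on the arm's side rises; 1.48 is its stop, practically upright. It stays where it is left; a push of under 1 N at the edge turns it.
- the_bobbin: copper-wire bobbin, 31 mm across, 24 mm high; a bystander, to be left alone. Origin: centre of its underside.
- the_cap_nut: black domed cap nut, 24 mm across, 17 mm high, beside the stand; a bystander, to be left alone. Origin: centre of its underside.
- the_screwdriver: red-handled screwdriver, 160 mm long; a bystander, to be left alone. Origin: centre of its underside.
- the_rule: yellow folding rule, 240 x 30 x 17 mm; a bystander, to be left alone. Origin: centre of its underside.
- the_clip: crocodile clip, 62 x 11 x 11 mm, beside the stand; a bystander, to be left alone. Origin: centre of its underside.
- the_plug: yellow banana plug, 52 x 11 x 11 mm; a bystander, to be left alone. Origin: centre of its underside.
- the_eraser: blue and white eraser, 42 x 20 x 12 mm; a bystander, to be left alone. Origin: centre of its underside.

How it is judged:
On the way, in this order (a step that is already met when the one before it is completed fails the run):
1. the arm's tip stands over the index nib, the ring still leaning (horizontal distance between pointer_tip and index_tip below 0.008 m and value of joint dip_fork below 1.25 rad), for 0.3 s.
2. the ring stands upright (value of joint dip_fork above 1.38 rad), for 0.2 s.
At the end, for the whole second after the job is handed in: The arm's tip is within 8 mm of the index nib seen from above, and the ring is at least 1.38 rad from flat (its stop is at 1.48), and both are at rest (horizontal distance between pointer_tip and index_tip below 0.008 m and value of joint dip_fork above 1.38 rad and velocity of joint turntable between -0.05 and 0.05 rad/s and velocity of joint dip_fork between -0.1 and 0.1 rad/s); the robot touches nothing.
It fails at once if the index arm is moved (its nib by more than 15 mm) (distance of index_tip from where it was at the start of the episode above 0.015 m).
It fails at once if the instrument is squeezed or pushed hard (over 35 N) (contact force between the fingers and stand above 35 N).
It fails at once if one of the small things on the bench is moved by more than 15 mm (distance of any of the_bobbin, the_cap_nut, the_screwdriver, the_rule, the_clip, the_plug, the_eraser from where it was at the start of the episode above 0.015 m).
It also fails if it takes over 56 s, if anything falls off the work surface, if the arm or the gripper's body presses on something with over 40 N, if the wrist force passes 120 N, or if a joint passes its speed limit or range.

### The arm

A 6-joint arm with a two-finger parallel gripper is mounted at the origin on a cart in front of the work surface, level with it; the furniture and walls round the work are solid. World frame = base frame: x ahead of the robot, y to its left, z up, the work surface at z = 0. Lengths are in m, angles in rad, forces in N, time in s.
With the tool pointing down it reaches from about 0.3 to 0.875 m from the base axis. Payload 6.4 kg.
Tool frame: the origin (TCP) lies at the very end of the fingers, on their centre line; the grasp point (between the pads) lies 19 mm behind it; z points along the fingers, y is the direction in which the jaws open and shut (so a half turn about z gives the same grasp; the last joint's range is limited). The gripper opens to 88 mm and grips with 3 to 60 N. Pads are 18 mm wide; open, the fingers measure 123 mm over their backs; the gripper's body (75 mm by 187 mm) begins 45 mm behind the grasp point.
Start: joints at [1.111, 0.181, 1.607, -0, 1.354, -0.206], TCP at [0.144, 0.557, 0.239] pointing down, gripper open.
Joint ranges: [-2.99, 2.99], [-0.89, 2.07], [0.3, 2.58], [-1.14, 4.28], [0, 2.63], [-3.12, 3.12]. Speed limits (rad/s): [2.57, 2.57, 3.01, 3.14, 3.14, 3.14].

### API

Orientations are given as a rotation vector (axis times angle).
In Python, from station import monitor, camera, camera_params, ctrl gives the robot as it stands.
- The arm moves only by the tool drive_tool, never from a script. Its argument "steps" is a list of rows, each a list of 7 numbers: the turn, a rotation vector about the tool's x, y, z in rad, then the shift along the tool's x, y, z in cm, then the finger opening in cm, from 0 to 8.81. A call has 1 to 5 rows; each row is the pose to reach, as a shift and turn from the pose commanded when the call began, along the tool's axes at that moment; what a row does not reach only later rows make up. A row lasts 1/8 s, in which the tool goes at most 62.5 mm and 10.7 degrees, less where a joint would pass 70% of its speed; a pose out of reach is approached as far as the arm can. A call with a gripper value outside its range is refused whole. The fingers move at their own pace and stop on an object; "force" is the grip in N (left out, the last holds). Time passes only in rows, so rows that repeat a pose let the fingers close. It gives the time, the measured TCP pose, the force and the opening at its end, in the units of the state.
- monitor.sense(): the state, without advancing time (a new reading comes with each control period).
- camera(name): name is "scene" or "top"; returns the picture (384x512x3 uint8, blue, green, red); there is no depth.
- camera_params(name): a dict with "vertical_fov" (degrees; the focal length in pixels is half the picture's height over the tangent of half this angle, whatever the lens; pixels are square), "cx", "cy" (the principal point, pixels), "rvec" (rotation vector, rad) and "tvec" (3), from world to camera coordinates, as OpenCV has them. Camera axes: x right, y down, z forward; pixel columns grow to the right and rows downward; lengths in m; the calibration is good to about 2 mm. A picture is of the moment at which its call begins. camera_params takes no time and is no camera call.
- ctrl.close_job(): hands the job in, once; it reports no verdict.
The state is a dict: "time": time; "joint_positions": joint angles; "joint_vel": joint speeds; "effort": joint torques, N m; "ee_pos": TCP position; "eef_rot": TCP orientation; "wrist_force": force on the tool from outside, world axes, zero at the start; "ft_torque": the same for the moment, N m; "gripper_width": finger opening in m.
Only numpy, scipy, OpenCV 4.12 (cv2) and the standard library are available. Lean on these libraries where they do the work, as an engineer would, in place of code of your own. Each camera call takes 0.05 s, during which the arm holds its last target. There are 200 camera calls.

## Working session

There is one attempt and no reset: what is moved stays moved. The work goes in short steps, Python scripts to look and compute and a tool call to move; the robot and the scene stay as the last step left them, time stands still between calls to the robot, and variables do not carry over. Pictures are saved under pics/ and viewed, about 8 in all and at most 12, crops included, and the job is handed in when it is done.

Besides the shell and the picture viewer there is one more tool, called after "Call:" by a JSON object that holds its "fn" and its "kwargs". drive_tool: Moves the arm, as the interface text tells. Its arguments: {"type":"object","properties":{"steps":{"type":"array","items":{"type":"array","items":{"type":"number"}}},"force":{"type":"number"}},"required":["steps"]}

```bash
mkdir -p pics
python3 - <<'E'
from station import monitor,camera,camera_params
import cv2
s=monitor.sense()
for k in s: print(k,s[k])
for n in("scene","top"):
    print(n,camera_params(n)); cv2.imwrite(f"pics/{n}0.png",camera(n))
E
```

```text
time 0.0
joint_positions [ 1.11069151e+00  1.81526605e-01  1.60797221e+00 -9.92292558e-06
  1.35383148e+00 -2.06288956e-01]
joint_vel [ 0.00052255  0.00081577  0.00032948 -0.00064172  0.00050316  0.00160029]
effort [-2.83019566e-03 -4.33855176e+01 -3.41847110e+01  6.99532055e-02
  3.83046549e-02 -1.07610301e-04]
ee_pos [0.14412104 0.55609667 0.23783557]
eef_rot [-3.97549430e-01 -3.11577264e+00  2.58387897e-03]
wrist_force [-0.12326754  0.37192257 -0.28972159]
ft_torque [ 0.01709312  0.02863791 -0.01428585]
gripper_width 0.08801751982615741
scene {'vertical_fov': 57.43483693999631, 'cx': 255.0978337207133, 'cy': 191.7034511989553, 'rvec': array([ 2.08862627, -0.72120497,  0.36239058]), 'tvec': array([-0.38155637,  0.28769841,  0.83557146])}
top {'vertical_fov': 46.78380445470896, 'cx': 252.54918177308272, 'cy': 193.50789985577944, 'rvec': array([ 2.20724445, -2.1913218 ,  0.0821906 ]), 'tvec': array([-0.01729612,  0.51141756,  1.40734148])}
```

View pics/top0.png

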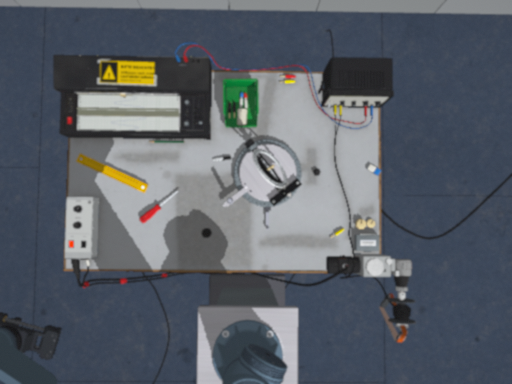

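View pics/scene0.png

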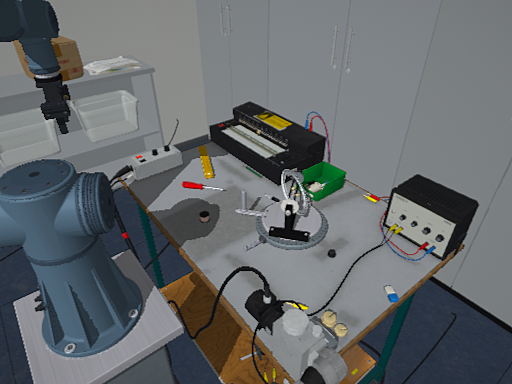

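```bash
cat > h.py <<'E'
import numpy as np,cv2
from station import monitor,camera,camera_params
def KRT(n):
    p=camera_params(n); f=192/np.tan(np.radians(p["vertical_fov"]/2))
    return np.array([[f,0,p["cx"]],[0,f,p["cy"]],[0,0,1]]),np.array(p["rvec"]),np.array(p["tvec"])
def ray(n,uv):
    K,r,t=KRT(n);R=cv2.Rodrigues(r)[0]
    return -R.T@t, R.T@np.linalg.inv(K)@np.array([*uv,1.])
def onz(n,uv,z):
    c,d=ray(n,uv); return c+d*(z-c[2])/d[2]
def proj(n,P):
    K,r,t=KRT(n); return cv2.projectPoints(np.array(P,float).reshape(-1,3),r,t,K,None)[0][:,0]
def two(a,b):
    c1,d1=ray("top",a);c2,d2=ray("scene",b)
    s=np.linalg.lstsq(np.c_[d1,-d2],c2-c1,rcond=None)[0]
    p,q=c1+s[0]*d1,c2+s[1]*d2
    return (p+q)/2,np.linalg.norm(p-q)
def crop(im,x,y,w,h,k):return cv2.resize(im[y:y+h,x:x+w],None,fx=k,fy=k,interpolation=cv2.INTER_CUBIC)
E
python3 - <<'E'
from h import *
a=cv2.imread("pics/top0.png");b=cv2.imread("pics/scene0.png")
cv2.imwrite("pics/c0.png",np.hstack([crop(a,205,125,100,110,4),crop(b,230,160,100,110,4)]))
E
```

```text
(no output)
```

View pics/c0.png

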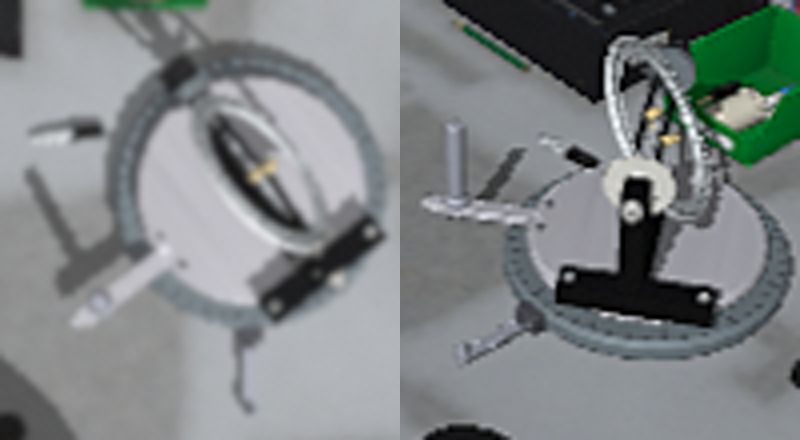

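Run:
```python
from h import *
np.set_printoptions(precision=4,suppress=True)
T=lambda x,y:(205+x/4-.4,125+y/4-.4); S=lambda x,y:(230+(x-400)/4-.4,160+y/4-.4)
c=onz("top",T(247,183),.02);print("axis",c)
for nm,p,z in(("tip",T(73,325),.034),("index",T(248,408),.02),("post",T(97,301),.11)):
    P=onz("top",p,z);d=P-c;print(nm,P,np.hypot(*d[:2]),np.degrees(np.arctan2(d[1],d[0])))
for nm,p,z in(("tip",S(424,203),.034),("index",S(460,358),.01),("posttop",S(456,124),.11),):
    P=onz("scene",p,z);d=P-c;print(nm,P,np.hypot(*d[:2]),np.degrees(np.arctan2(d[1],d[0])))
for n in("top","scene"):print(n,ray(n,(256,192))[0])
# clip position etc.
print("clip",onz("top",T(65,130),.005), "capnut",onz("top",(316,171),.01),"bobbin",onz("top",(207,233),.012))
```

```text
axis [ 0.5859 -0.0573  0.02  ]
tip [0.4707 0.0801 0.034 ] 0.17929962211492856 129.9922191753615
index [ 0.4061 -0.0589  0.02  ] 0.17982367704398544 -179.46336400095788
post [0.4864 0.0585 0.11  ] 0.15267716377710433 130.6740181417201
tip [0.4653 0.0759 0.034 ] 0.17964576263753096 132.17908242958012
index [ 0.4001 -0.0588  0.01  ] 0.18589383826535336 -179.51289621126978
posttop [0.4861 0.0584 0.11  ] 0.1527935263101371 130.79172658141914
top [0.4279 0.0088 1.435 ]
scene [-0.0108 -0.6453  0.7141]
clip [0.6295 0.0897 0.005 ] capnut [ 0.5863 -0.2184  0.01  ] bobbin [0.3844 0.1308 0.012 ]
```

```bash
cat >> h.py <<'E'
from scipy.spatial.transform import Rotation as Ro
def rows(pts,g=0):
    """pts: (x,y,z,yaw of tool y in deg), tool pointing down -> rows"""
    s=monitor.sense();R=Ro.from_rotvec(s["eef_rot"]);p=s["ee_pos"]
    print("t",round(s["time"],2),"p",np.round(p,4),"F",np.round(s["wrist_force"],2))
    for x,y,z,w in pts:
        a=np.radians(w);Y=np.array([np.cos(a),np.sin(a),0]);Z=np.array([0,0,-1.]);
        D=Ro.from_matrix(np.c_[np.cross(Y,Z),Y,Z])
        print([*map(float,np.round((R.inv()*D).as_rotvec(),3)),*map(float,np.round(100*R.inv().apply(np.array([x,y,z])-p),2)),g])
E
python3 -c "
from h import *
rows([(.523,.087,.22,40.5)])"
```

```text
t 0.1 p [0.1442 0.5562 0.2379] F [-0.04 -0.05 -0.15]
[-0.002, 0.0, 0.61, -48.45, -35.9, 1.83, 0]
```

Call:
{"fn": "drive_tool", "kwargs": {"steps": [[0,0,0.61,-48.45,-35.9,1.8,0],[0,0,0.61,-48.45,-35.9,1.8,0],[0,0,0.61,-48.45,-35.9,1.8,0],[0,0,0.61,-48.45,-35.9,1.8,0],[0,0,0.61,-48.45,-35.9,1.8,0]], "force": 10}}

```text
time: 0.72
ee_pos: [0.3413, 0.3119, 0.2292]
eef_rot: [1.315, 2.853, 0.0]
wrist_force: [1.1, 0.1, -0.0]
gripper_width: 0.0402
```

```bash
python3 -c "
from h import *
rows([(.523,.087,.22,40.5)])"
```

```text
t 0.72 p [0.3413 0.3119 0.2292] F [ 1.11  0.05 -0.05]
[0.0, 0.0, -0.0, -28.9, -0.79, 0.92, 0]
```

Call:
{"fn": "drive_tool", "kwargs": {"steps": [[0,0,0,-28.9,-0.8,0.9,0],[0,0,0,-28.9,-0.8,0.9,0],[0,0,0,-28.9,-0.8,0.9,0],[0,0,0,-28.9,-0.8,0.9,0],[0,0,0,-28.9,-0.8,0.9,0]]}}

```text
time: 1.35
ee_pos: [0.5234, 0.0861, 0.2199]
eef_rot: [-1.318, -2.851, 0.001]
wrist_force: [-0.7, 1.2, 0.8]
gripper_width: 0.0006
```

Call:
{"fn": "drive_tool", "kwargs": {"steps": [[0,0,0,0,0,0,0],[0,0,0,0,0,0,0]]}}

```text
time: 1.6
ee_pos: [0.5215, 0.0891, 0.2199]
eef_rot: [-1.315, -2.852, 0.0]
wrist_force: [0.4, 0.2, -0.1]
gripper_width: 0.0007
```

```bash
python3 -c "
from h import *
rows([(.523,.087,.085,40.5)])
cv2.imwrite('pics/c1.png',np.hstack([crop(camera('top'),205,125,100,110,4),crop(camera('scene'),230,120,100,110,4)]))"
```

```text
t 1.6 p [0.5215 0.0891 0.2199] F [ 0.36  0.2  -0.09]
[-0.001, -0.001, -0.0, -0.27, -0.01, 13.49, 0]
```

View pics/c1.png

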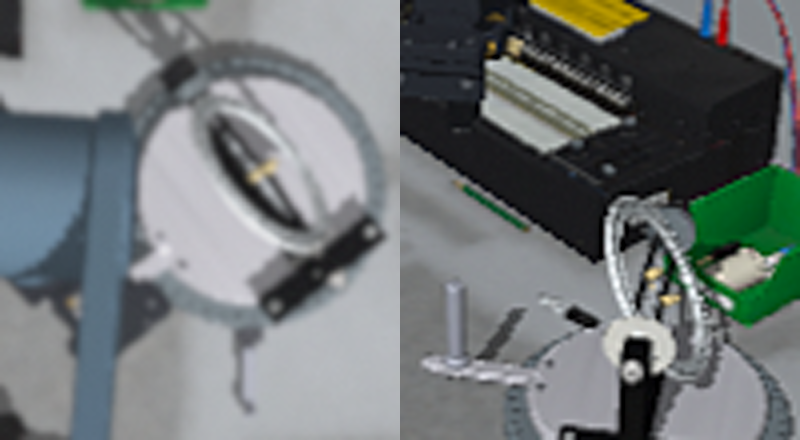

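Call:
{"fn": "drive_tool", "kwargs": {"steps": [[0,0,0,-0.3,0,6,0],[0,0,0,-0.3,0,12,0],[0,0,0,-0.3,0,13.5,0],[0,0,0,-0.3,0,13.5,0]]}}

```text
time: 2.2
ee_pos: [0.5239, 0.0871, 0.0856]
eef_rot: [-1.313, -2.853, 0.001]
wrist_force: [-0.6, 0.2, 0.3]
gripper_width: 0.0004
```

Run:
```python
from h import *
print(proj("scene",[monitor.sense()["ee_pos"]]))
im=camera('scene');cv2.imwrite('pics/c2.png',crop(im,200,100,140,150,4))
def pos(th,back,ox=0,z=.085):
    a=np.radians(th);r=np.array([np.cos(a),np.sin(a)]);t=np.array([-r[1],r[0]])
    q=np.array([.5859,-.0573])+.15*r-back*t; return (*q,z,th-90)
rows([pos(130.5,.03),pos(135.5,.0245),pos(140.5,.0245),pos(145.5,.0245),pos(150.5,.0245)])
```

```text
[[248.09179433 188.54890853]]
t 2.25 p [0.5252 0.0869 0.0871] F [ 1.34 -0.28  1.  ]
[0.001, 0.001, 0.001, 0.1, -1.75, 0.2, 0]
[0.001, 0.001, -0.086, 0.26, -3.62, 0.2, 0]
[0.001, 0.001, -0.173, 0.3, -4.94, 0.2, 0]
[0.001, 0.002, -0.261, 0.23, -6.27, 0.2, 0]
[0.001, 0.002, -0.348, 0.04, -7.58, 0.2, 0]
```

View pics/c2.png

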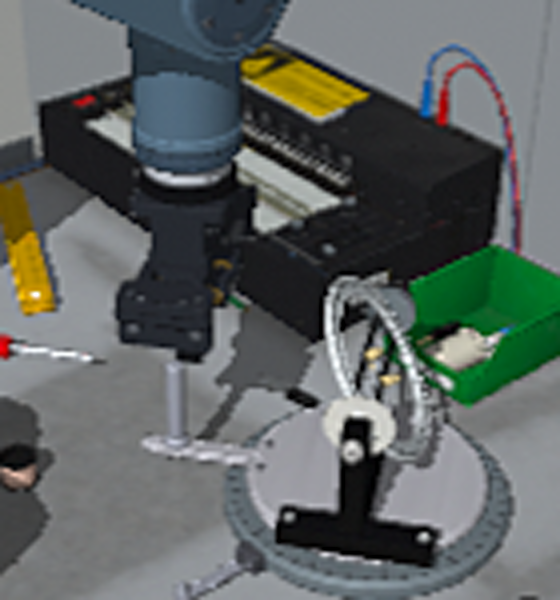

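Call:
{"fn": "drive_tool", "kwargs": {"steps": [[0,0,0,0.1,-1.2,0.7,0],[0,0,0,0.1,-2.0,0.9,0],[0,0,-0.086,0.25,-3.2,0.9,0],[0,0,-0.13,0.3,-4.2,0.9,0],[0,0,-0.173,0.3,-4.95,0.9,0]]}}

```text
time: 2.88
ee_pos: [0.4843, 0.0561, 0.0771]
eef_rot: [1.062, 2.956, 0.001]
wrist_force: [0.0, 1.8, 0.5]
gripper_width: 0.0005
```

```bash
cat >> h.py <<'E'
def pos(th,back,z=.078,r0=.15):
    a=np.radians(th);r=np.array([np.cos(a),np.sin(a)]);t=np.array([-r[1],r[0]])
    q=np.array([.5859,-.0573])+r0*r-back*t; return (*q,z,th-90)
E
python3 - <<'E'
from h import *
cv2.imwrite('pics/c3.png',np.hstack([crop(camera('scene'),230,150,100,110,4),crop(camera('top'),205,125,100,110,4)]))
rows([pos(t,.0245) for t in(145,150,155,160,165)])
E
```

```text
t 2.98 p [0.4841 0.0559 0.0769] F [-0.62 -0.22  0.21]
[0.0, 0.001, -0.08, 0.09, -1.0, -0.11, 0]
[0.0, 0.001, -0.168, 0.14, -2.32, -0.11, 0]
[0.0, 0.001, -0.255, 0.08, -3.64, -0.11, 0]
[0.0, 0.001, -0.342, -0.1, -4.96, -0.11, 0]
[0.0, 0.001, -0.43, -0.4, -6.25, -0.11, 0]
```

View pics/c3.png

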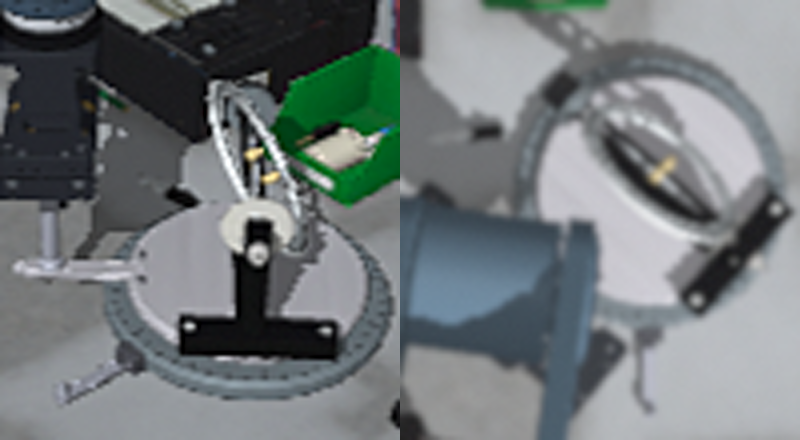

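Call:
{"fn": "drive_tool", "kwargs": {"steps": [[0,0,-0.08,0.1,-1.0,-0.1,0],[0,0,-0.17,0.15,-2.3,-0.1,0],[0,0,-0.255,0.1,-3.65,-0.1,0],[0,0,-0.34,-0.1,-4.95,-0.1,0],[0,0,-0.43,-0.4,-6.25,-0.1,0]]}}

```text
time: 3.6
ee_pos: [0.4476, 0.0056, 0.0778]
eef_rot: [0.406, 3.115, 0.001]
wrist_force: [-0.4, 1.5, 0.2]
gripper_width: 0.0006
```

Run:
```python
from h import *
rows([pos(t,.0245) for t in(165,168,171,173.5,175)])
```

```text
t 3.6 p [0.4476 0.0056 0.0778] F [-0.41  1.45  0.16]
[0.0, 0.0, 0.003, 0.01, -0.05, -0.02, 0]
[0.0, 0.0, -0.05, 0.12, -0.84, -0.03, 0]
[0.0, 0.0, -0.102, 0.19, -1.63, -0.03, 0]
[0.0, 0.0, -0.146, 0.22, -2.29, -0.03, 0]
[0.0, 0.0, -0.172, 0.22, -2.69, -0.03, 0]
```

Call:
{"fn": "drive_tool", "kwargs": {"steps": [[0,0,-0.05,0.1,-0.85,0,0],[0,0,-0.1,0.2,-1.6,0,0],[0,0,-0.15,0.2,-2.3,0,0],[0,0,-0.17,0.2,-2.7,0,0],[0,0,-0.17,0.2,-2.7,0,0]]}}

```text
time: 4.22
ee_pos: [0.4392, -0.0201, 0.0777]
eef_rot: [0.145, 3.137, -0.001]
wrist_force: [-0.3, -0.6, 0.3]
gripper_width: 0.0005
```

Run:
```python
from h import *
cv2.imwrite('pics/c4s.png',camera('scene'));cv2.imwrite('pics/c4t.png',camera('top'))
a=cv2.imread('pics/c4s.png');b=cv2.imread('pics/c4t.png')
cv2.imwrite('pics/c4.png',np.hstack([crop(a,225,190,60,70,6),crop(b,215,140,70,70,6)]))
rows([pos(t,.0245) for t in(175,176,177,178,179)])
```

```text
t 4.33 p [ 0.4393 -0.0199  0.0776] F [-0.92 -0.64  0.18]
[-0.0, 0.001, -0.005, 0.07, 0.0, -0.04, 0]
[-0.0, 0.001, -0.022, 0.11, -0.26, -0.04, 0]
[-0.0, 0.001, -0.039, 0.14, -0.52, -0.04, 0]
[-0.0, 0.001, -0.057, 0.17, -0.79, -0.04, 0]
[-0.0, 0.001, -0.074, 0.2, -1.05, -0.04, 0]
```

View pics/c4.png

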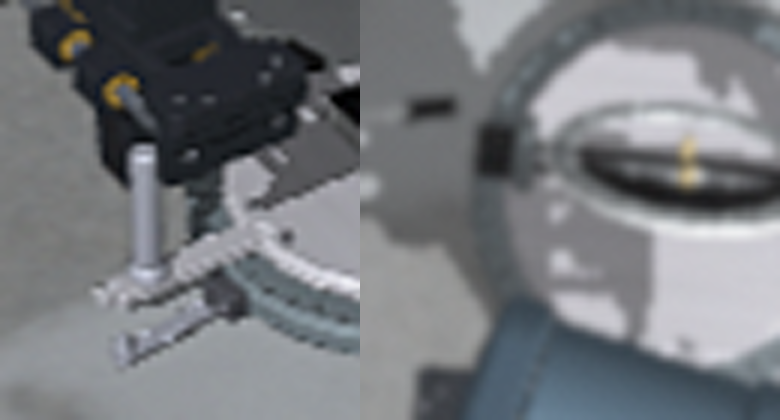

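Run:
```python
from h import *
S=lambda x,y:(225+x/6-.4,190+y/6-.4)
c=np.array([.5859,-.0573])
for nm,p,z in(("tip",S(96,294),.032),("nib",S(118,338),.026),("nibbase",S(126,358),.009),("posttop",S(144,152),.11)):
    P=onz("scene",p,z);d=P[:2]-c;print(nm,P.round(4),np.hypot(*d).round(4),np.degrees(np.arctan2(d[1],d[0])).round(2)%360)
for th in(176,180.5):
    a=np.radians(th);q=c+.177*np.array([np.cos(a),np.sin(a)])
    print(th,(proj("scene",[[*q,.03],[*q,.026],[*q,.013]])-[224.6,189.6])*6)
```

```text
tip [ 0.4032 -0.0364  0.032 ] 0.1839 173.48
nib [ 0.3974 -0.0616  0.026 ] 0.1886 181.3
nibbase [ 0.4025 -0.0603  0.009 ] 0.1835 180.93
posttop [ 0.4283 -0.0433  0.11  ] 0.1582 174.93
176 [[117.2540325  301.34962229]
 [117.47650981 307.58134898]
 [118.19248308 327.63620154]]
180.5 [[134.14667975 317.7934177 ]
 [134.33166645 324.04483428]
 [134.92693342 344.16120892]]
```

Run:
```python
from h import *
rows([(.4393,-.016,.078,86),(.429,-.016,.078,88),(.428,-.0225,.078,89),(.428,-.0285,.078,90),(.428,-.0285,.078,90)])
```

```text
t 4.33 p [ 0.4393 -0.0199  0.0776] F [-0.92 -0.64  0.18]
[-0.0, 0.001, -0.022, 0.03, 0.39, -0.04, 0]
[-0.0, 0.001, -0.057, 1.06, 0.29, -0.04, 0]
[-0.0, 0.001, -0.074, 1.1, -0.36, -0.04, 0]
[-0.0, 0.001, -0.092, 1.04, -0.96, -0.04, 0]
[-0.0, 0.001, -0.092, 1.04, -0.96, -0.04, 0]
```

Call:
{"fn": "drive_tool", "kwargs": {"steps": [[0,0,-0.02,0,0.4,0,0],[0,0,-0.06,1.05,0.3,0,0],[0,0,-0.075,1.1,-0.35,0,0],[0,0,-0.09,1.05,-0.95,0,0],[0,0,-0.09,1.05,-0.95,0,0]]}}

```text
time: 4.95
ee_pos: [0.4282, -0.029, 0.0775]
eef_rot: [0.003, 3.141, -0.001]
wrist_force: [0.8, 0.3, -0.9]
gripper_width: 0.0006
```

Run:
```python
from h import *
cv2.imwrite('pics/c5s.png',camera('scene'))
a=cv2.imread('pics/c5s.png')
cv2.imwrite('pics/c5.png',crop(a,225,205,50,50,10))
rows([])
```

```text
t 5.0 p [ 0.4282 -0.0288  0.0775] F [ 0.58  0.01 -0.  ]
```

View pics/c5.png

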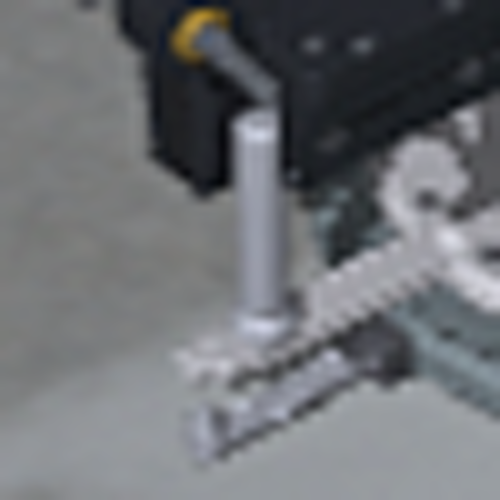

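Run:
```python
from h import *
S=lambda x,y:(225+x/10-.45,205+y/10-.45)
for nm,p,z in(("tip",S(188,363),.034),("nib",S(203,408),.026),("base",S(205,450),.009),("posttop",S(257,122),.11)):
    print(nm,onz("scene",p,z).round(4))
# where a tip at x=.401 over y would appear
for y in(-.05,-.055,-.06,-.065): print(y,((proj("scene",[[.401,y,.034],[.401,y,.026],[.401,y,.009]])-[224.55,204.55])*10).round(0).tolist())
```

```text
tip [ 0.4027 -0.0504  0.034 ]
nib [ 0.4    -0.0607  0.026 ]
base [ 0.4006 -0.0602  0.009 ]
posttop [ 0.4271 -0.0523  0.11  ]
-0.05 [[182.0, 365.0], [183.0, 386.0], [185.0, 429.0]]
-0.055 [[193.0, 374.0], [194.0, 395.0], [195.0, 439.0]]
-0.06 [[204.0, 384.0], [204.0, 405.0], [206.0, 449.0]]
-0.065 [[214.0, 394.0], [215.0, 415.0], [216.0, 459.0]]
```

Call:
{"fn": "drive_tool", "kwargs": {"steps": [[0,0,-0.02,0,-0.3,0,0],[0,0,-0.035,0,-0.6,0,0],[0,0,-0.05,0,-0.85,0,0],[0,0,-0.05,0,-0.85,0,0],[0,0,-0.05,0,-0.85,0,0]]}}

```text
time: 5.62
ee_pos: [0.4278, -0.037, 0.0775]
eef_rot: [-0.077, 3.14, -0.0]
wrist_force: [-0.4, 0.1, -1.1]
gripper_width: 0.0006
```

Run:
```python
from h import *
cv2.imwrite('pics/c6s.png',camera('scene'))
a=cv2.imread('pics/c6s.png')
cv2.imwrite('pics/c6.png',crop(a,225,205,50,50,10))
rows([])
```

```text
t 5.67 p [ 0.4279 -0.0369  0.0775] F [-0.81  0.41 -0.52]
```

View pics/c6.png

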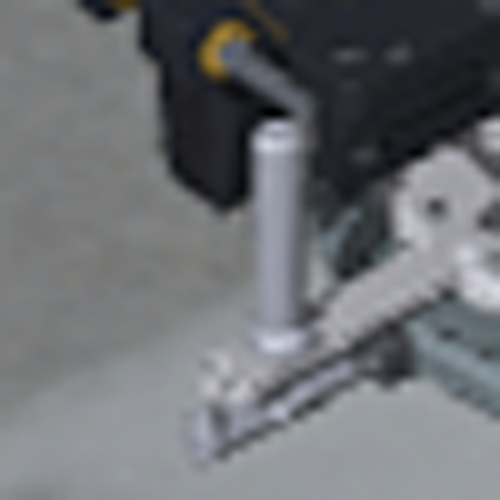

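Call:
{"fn": "drive_tool", "kwargs": {"steps": [[0,0,0,0,0.8,0,0],[0,0,0,0,2.5,0,0],[0,0,0,0,2.5,-5,0],[0,0,0,3,2.5,-11,0],[0,0,0,6,2.5,-17,0]]}}

```text
time: 6.3
ee_pos: [0.3696, -0.0139, 0.2407]
eef_rot: [0.079, -3.14, -0.0]
wrist_force: [0.7, -0.7, 0.6]
gripper_width: 0.0006
```

Run:
```python
from h import *
cv2.imwrite('pics/c7s.png',camera('scene'));cv2.imwrite('pics/c7t.png',camera('top'))
a=cv2.imread('pics/c7s.png');b=cv2.imread('pics/c7t.png')
cv2.imwrite('pics/c7.png',np.hstack([crop(a,225,150,100,110,4),crop(b,220,120,100,110,4)]))
for L in(.8,1,1.2): 
    P=[[.578-.069*np.cos(L),-.060,.128+.069*np.sin(L)]]
    print(L,(proj("scene",P)-[225,150])*4,(proj("top",P)-[220,120])*4+[400,0])
rows([])
```

```text
0.8 [[226.05377019 136.53536986]] [[599.33108071 255.31068989]]
1 [[238.36852664 120.64216693]] [[600.06675709 239.10711   ]]
1.2 [[252.13114967 106.87491674]] [[600.63722814 220.91841435]]
t 6.4 p [ 0.3722 -0.0151  0.2456] F [ 0.53 -0.3  -0.02]
```

View pics/c7.png

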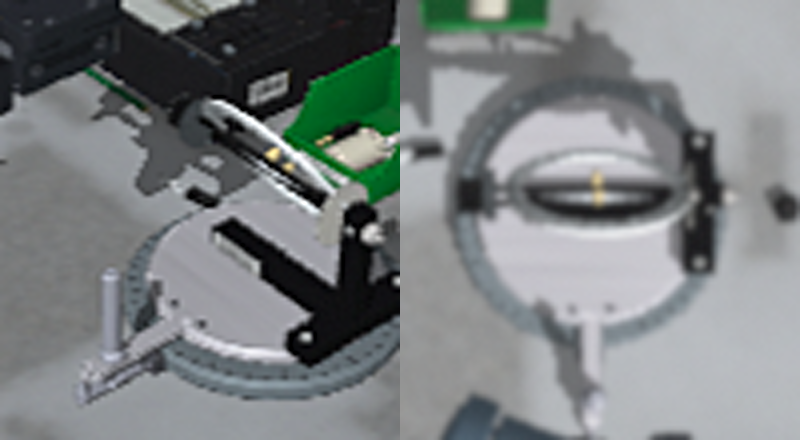

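Run:
```python
from h import *
rows([(.44,-.04,.24,90),(.495,-.06,.22,90),(.505,-.06,.176,90),(.505,-.06,.176,90)])
```

```text
t 6.4 p [ 0.3722 -0.0151  0.2456] F [ 0.53 -0.3  -0.02]
[-0.005, 0.011, 0.05, -6.64, -2.82, 0.65, 0]
[-0.005, 0.011, 0.05, -12.01, -5.08, 2.72, 0]
[-0.005, 0.011, 0.05, -12.96, -5.11, 7.14, 0]
[-0.005, 0.011, 0.05, -12.96, -5.11, 7.14, 0]
```

Call:
{"fn": "drive_tool", "kwargs": {"steps": [[0,0,0.05,-6.0,-2.8,0.65,0],[0,0,0.05,-12.0,-5.0,2.7,0],[0,0,0.05,-12.9,-5.0,5,0],[0,0,0.05,-12.9,-5.0,7.2,0],[0,0,0.05,-12.9,-5.0,7.2,0]]}}

```text
time: 7.02
ee_pos: [0.5003, -0.0571, 0.1644]
eef_rot: [-0.001, -3.136, -0.003]
wrist_force: [-0.7, 0.1, -0.0]
gripper_width: 0.0003
```

Call:
{"fn": "drive_tool", "kwargs": {"steps": [[0,0,0,0,0,0,0],[0,0,0,0,0,0,0]]}}

```text
time: 7.28
ee_pos: [0.5025, -0.0582, 0.1684]
eef_rot: [0.001, 3.14, -0.001]
wrist_force: [-0.3, -0.5, 0.7]
gripper_width: 0.0004
```

Run:
```python
from h import *
e=lambda L:(.578-.069*np.cos(L)-.011,-.060,.128+.069*np.sin(L)-.009,90)
rows([e(L) for L in(.9,1.1,1.2,1.3,1.4)])
```

```text
t 7.28 p [ 0.5025 -0.0582  0.1684] F [-0.28 -0.52  0.7 ]
[-0.001, 0.002, -0.001, -2.17, -0.18, -0.46, 0]
[-0.001, 0.002, -0.001, -3.33, -0.18, -1.21, 0]
[-0.001, 0.002, -0.001, -3.96, -0.18, -1.49, 0]
[-0.001, 0.002, -0.001, -4.61, -0.18, -1.7, 0]
[-0.001, 0.002, -0.001, -5.29, -0.18, -1.85, 0]
```

Call:
{"fn": "drive_tool", "kwargs": {"steps": [[0,0,0,-1.2,-0.2,-0.5,0],[0,0,0,-2.2,-0.2,-0.8,0],[0,0,0,-2.8,-0.2,-1.0,0],[0,0,0,-3.4,-0.2,-1.2,0],[0,0,0,-4.0,-0.2,-1.5,0]]}}

```text
time: 7.9
ee_pos: [0.5419, -0.0601, 0.1821]
eef_rot: [-0.001, -3.141, -0.0]
wrist_force: [-1.2, -0.4, 0.4]
gripper_width: 0.0008
```

Run:
```python
from h import *
e=lambda L:(.578-.069*np.cos(L)-.011,-.060,.128+.069*np.sin(L)-.009,90)
rows([e(L) for L in(1.2,1.3,1.4,1.48)])
```

```text
t 7.9 p [ 0.5419 -0.0601  0.1821] F [-1.2  -0.36  0.37]
[0.0, -0.001, -0.001, -0.01, 0.01, -0.12, 0]
[0.0, -0.001, -0.001, -0.66, 0.01, -0.34, 0]
[0.0, -0.001, -0.001, -1.34, 0.01, -0.49, 0]
[0.0, -0.001, -0.001, -1.88, 0.01, -0.56, 0]
```

Call:
{"fn": "drive_tool", "kwargs": {"steps": [[0,0,0,-0.4,0,-0.3,0],[0,0,0,-0.8,0,-0.4,0],[0,0,0,-1.2,0,-0.5,0],[0,0,0,-1.5,0,-0.5,0],[0,0,0,-1.75,0,-0.55,0]]}}

```text
time: 8.52
ee_pos: [0.5596, -0.0602, 0.1877]
eef_rot: [-0.001, -3.142, -0.0]
wrist_force: [0.2, 0.1, 0.2]
gripper_width: 0.0004
```

Call:
{"fn": "drive_tool", "kwargs": {"steps": [[0,0,0,-0.1,0,0,0],[0,0,0,-0.2,0,0,0],[0,0,0,-0.2,0,0,0]]}}

```text
time: 8.9
ee_pos: [0.5615, -0.0602, 0.1877]
eef_rot: [0.001, 3.141, -0.0]
wrist_force: [-0.4, -0.2, 0.6]
gripper_width: 0.0005
```

Call:
{"fn": "drive_tool", "kwargs": {"steps": [[0,0,0,-0.1,0,0,0],[0,0,0,-0.2,0,0,0],[0,0,0,-0.3,0,0,0],[0,0,0,-0.3,0,0,0]]}}

```text
time: 9.4
ee_pos: [0.5645, -0.0602, 0.1877]
eef_rot: [0.001, 3.141, -0.0]
wrist_force: [0.7, 0.1, -1.2]
gripper_width: 0.0006
```

Run:
```python
from h import *
cv2.imwrite('pics/c8s.png',camera('scene'));cv2.imwrite('pics/c8t.png',camera('top'))
a=cv2.imread('pics/c8s.png');b=cv2.imread('pics/c8t.png')
cv2.imwrite('pics/c8.png',np.hstack([crop(a,225,150,100,110,4),crop(b,220,120,100,110,4)]))
rows([])
```

```text
t 9.5 p [ 0.5644 -0.0602  0.1877] F [-0.93  0.71 -0.85]
```

View pics/c8.png

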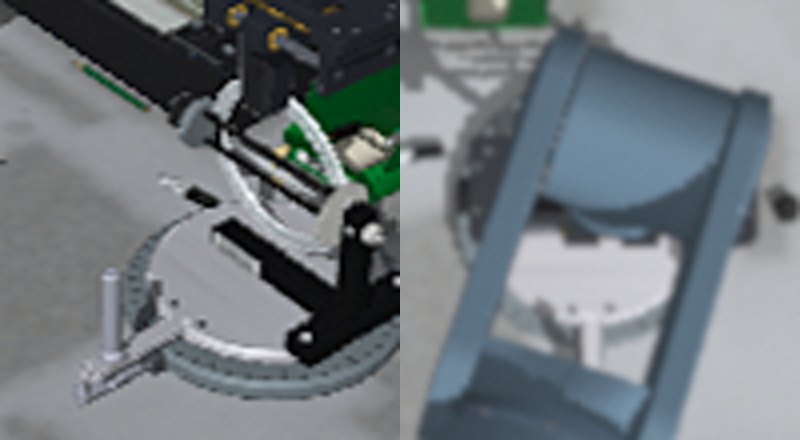

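Call:
{"fn": "drive_tool", "kwargs": {"steps": [[0,0,0,-0.15,0,0,0],[0,0,0,-0.3,0,0,0],[0,0,0,-0.3,0,0,0]]}}

```text
time: 9.88
ee_pos: [0.5662, -0.0602, 0.1876]
eef_rot: [-0.001, -3.138, -0.0]
wrist_force: [-6.9, 0.5, 4.5]
gripper_width: 0.0004
```

Call:
{"fn": "drive_tool", "kwargs": {"steps": [[0,0,0,0,0,0,0]]}}

```text
time: 10.0
ee_pos: [0.5662, -0.0602, 0.1876]
eef_rot: [-0.001, -3.138, -0.0]
wrist_force: [-6.6, -0.4, 4.7]
gripper_width: 0.0005
```

Call:
{"fn": "drive_tool", "kwargs": {"steps": [[0,0,0,0.5,0,0,0],[0,0,0,2.5,0,0,0],[0,0,0,6,0,-1,0],[0,0,0,9,6,-5,0],[0,0,0,12,12,-7,0]]}}

```text
time: 10.62
ee_pos: [0.4569, 0.0411, 0.2516]
eef_rot: [0.005, 3.139, 0.0]
wrist_force: [-0.4, 0.4, 0.2]
gripper_width: 0.0006
```

Call:
{"fn": "drive_tool", "kwargs": {"steps": [[0,0,0,6,5,0,0],[0,0,0,6,10,0,0],[0,0,0,6,14,0,0],[0,0,0,6,14,0,0]]}}

```text
time: 11.12
ee_pos: [0.3967, 0.1828, 0.2505]
eef_rot: [-0.006, 3.14, 0.001]
wrist_force: [0.0, -0.8, 0.6]
gripper_width: 0.0005
```

Run:
```python
from h import *
cv2.imwrite('pics/c9s.png',camera('scene'));cv2.imwrite('pics/c9t.png',camera('top'))
a=cv2.imread('pics/c9s.png');b=cv2.imread('pics/c9t.png')
cv2.imwrite('pics/c9.png',np.hstack([crop(a,230,160,80,100,5),crop(b,225,140,80,100,5)]))
for L in(1.3,1.38,1.48): 
    u=np.array([-.069*np.cos(L),0,.069*np.sin(L)]);C=np.array([.578,-.06,.128])
    P=[C+u,C-u];print(L,((proj("scene",P)-[229.6,159.6])*5).round(),((proj("top",P)-[224.6,139.6])*5+[400,0]).round())
print(((proj("scene",[[.401,-.0605,.034],[.401,-.0605,.026]])-[229.6,159.6])*5).round())
rows([])
```

```text
1.3 [[301.  78.]
 [336. 243.]] [[628. 166.]
 [616. 130.]]
1.38 [[309.  73.]
 [329. 249.]] [[628. 156.]
 [616. 138.]]
1.48 [[318.  67.]
 [321. 254.]] [[628. 144.]
 [616. 149.]]
[[ 77. 417.]
 [ 77. 428.]]
t 11.22 p [0.3971 0.1806 0.2502] F [ 1.26 -0.95 -0.24]
```

View pics/c9.png

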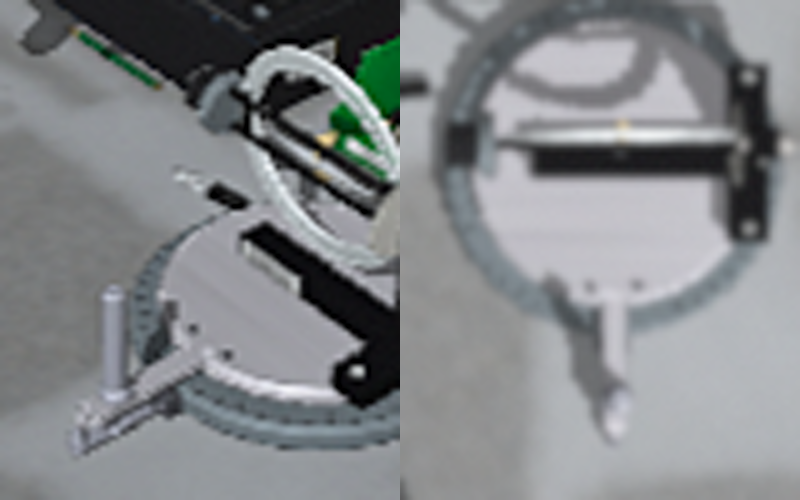

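```bash
python3 -c "
from station import ctrl,monitor
import numpy as np
print(np.abs(monitor.sense()['joint_vel']).max());ctrl.close_job()"
```

```text
0.03203362406864705
the job is handed in; nothing more can be done
```

I turned the arm about 50° by pushing its post with the closed fingertips, until its tip stood over the index nib. Then I pushed the ring's raised edge up along its arc to the stop, backed clear of everything and handed the job in at about 11 s. `close_job` gave no verdict.

- **Arm over the nib:** in the top view, the arm's tip lies within about 2–3 mm of where I measured the index nib at the start, and it hides the index arm. The scene view also shows the tip over the nib.
- **Ring upright:** it appears edge-on from above, which matches its stop at about 1.48 rad. At the stop the wrist read about 7 N sideways and 5 N vertically, well under the 35 N limit.
- **Index arm and small things:** the index arm and the things near the stand looked undisturbed in the last pictures. I did not measure the other small things again.

**One disagreement:** my first estimate of the stand's axis was about 8 mm too far out in x. I noticed this because the radii I measured while pushing were too large. I corrected it from the post's positions, and did the final alignment by comparing tip and nib directly.

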